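# Fit the transport spacer under the plate imager's camera head

### The job

The plate imager is about to be moved: pick up the orange transport spacer, set its broad end on the imager's stage and push it into the gap under the camera head, between the guide rails, until it is fully home against the stop with its narrow grip tab left sticking out of the gap. Let go of it, keep the gripper from knocking the camera head, and leave the thin blue spacer and the other things on the table where they are.

Things in the scene. Friction and masses are not known exactly. Their poses are not given: they have to be found in the camera images.
- imager: Bench plate imager, fixed, 360 deep x 250 wide x 378 tall: white base, dark flat stage, white column behind, camera head over the stage. Origin on the table, straight below the middle of the head's front lower edge; x points into the gap (the pushing direction), z up. Stage at z = 60 from x = -120 (its free front edge, where the base ends too) to x = 142, 190 wide.
- head: Camera head, fixed to the imager (same origin and axes): black housing with orange lower edge, flat front face at x = 0, y +-85, z 107 to 200 mm; above it a white hood with display overhangs to x = -18, y +-95, z 200 to 310. An upright hand does not fit near the mouth: lean the fingers about 40 degrees towards the imager's +x.
- mouth (a point): Mouth of the gap: on the stage (z = 60 mm), in the middle, below the head's front face. Axes as the imager's. From here inwards the gap is 47 mm high, between the stage and the head's flat underside, and open at the sides above the rails.
- stop (a point): Middle of the gap's end, on the stage: foot of the face of a fixed aluminium stop bar, 104 mm in from the mouth. Axes as the imager's. On the stage two aluminium rails 8 mm high, inner faces at y = +-28, run from the stop out to 74 mm before it, then flare to about y = +-40 at 4 mm inside the mouth.
- spacer: Orange transport spacer, loose hard plastic, about 0.2 kg, lying flat, 140 long x 44 high. Origin: centre of its underside; x to its broad leading end, z up. Body 50 wide, x = -26 to 70 mm; grip tab 28 wide, x = -70 to -26. Home: leading end at the stop, origin 34 mm in from the mouth, 36 mm of tab out; 3 mm of room under the head and at each rail.
- spacer_tab (a point): Grip point of the orange spacer, in the middle of its tab's width: 53 mm behind its origin (17 mm from the tab's outer end), 32 mm above its underside. Axes as the spacer's.
- thin_spacer: Blue spacer of the same outline but only 28 mm high, for another machine; loose, not to be used. Origin: centre of its underside.
- dish_stack: Stack of seven Petri dishes, 92 diameter x 109 high, standing loose. Origin: centre of its underside.
- short_stack: Stack of four Petri dishes, 92 diameter x 62 high, standing loose. Origin: centre of its underside.
- media_bottle: Glass bottle with blue cap, 86 diameter x 180 high, standing loose. Origin: centre of its underside.
- sanitizer: Small clear bottle with blue label, 56 diameter x 150 high, standing loose. Origin: centre of its underside.
- pen_cup: Metal cup of pens, 76 diameter, 150 high over the pens, standing loose. Origin: centre of its underside.
- hex_driver: Red-handled driver, 190 long, lying flat on the table, loose. Origin: on the table under its middle.
Not all that is in view belongs to the job. Of the things that look like the spacer, take the one that is farthest from the robot's base at the start.

How it is judged:
By the outcome, as a careful person would: the job done as asked, in the order asked, and still so for the second after the job is handed in, with the robot touching nothing.
It also fails if it takes over 45 s, if anything falls off the work surface, if the arm or the gripper's body presses on something with over 40 N, if the wrist force passes 120 N, or if a joint passes its speed limit or range.

### The arm

A 6-joint arm with a two-finger parallel gripper is mounted at the origin on the work surface. World frame = base frame: x ahead of the robot, y to its left, z up, the work surface at z = 0. Lengths are in m, angles in rad, forces in N, time in s.
With the tool pointing down it reaches from about 0.35 to 0.975 m from the base axis. Payload 4.9 kg.
Tool frame: the origin (TCP) lies between the finger pads; the fingertips stand 19 mm ahead of it and the grasp point (between the pads) is the TCP; z points along the fingers, y is the line along which they close (so a half turn about z gives the same grasp; the last joint's range is limited). The gripper opens to 85 mm and grips with 20 to 120 N. Pads are 22 mm wide; open, the fingers measure 114 mm over their backs; the gripper's body (76 mm by 85 mm) begins 54 mm behind the grasp point. The pads swing forward as they close: fully open they stand 13 mm farther back than shut.
Start: joints at [1.02, 0.053, 1.613, -0, 1.476, -0.119], TCP at [0.262, 0.568, 0.25] pointing down, gripper open.
Joint ranges: [-3.01, 3.01], [-1.01, 2.22], [0.06, 2.58], [-1.02, 4.17], [0.09, 2.62], [-3.14, 3.14]. Speed limits (rad/s): [2.57, 2.57, 3.14, 3.14, 3.14, 3.14].

### API

Orientations are given as a rotation vector (axis times angle).
In Python, from station import ctrl gives the robot as it stands. The module is installed in compiled form; this text tells all that it offers.
- The arm moves only by the tool servo_tool, never from a script. Its argument "increments" is a list that holds one entry, the list of rows, each a list of 5 numbers: the finger opening in cm, from 0 to 8.54, then the shift along the tool's x, y, z in cm, then the turn about the tool's z in degrees. A call has 1 to 5 rows; each row is the pose to reach, as a shift and turn from the pose commanded when the call began, along the tool's axes at that moment; what a row does not reach only later rows make up. A row lasts 1/10 s, in which the tool goes at most 50 mm and 8.59 degrees, less where a joint would pass 70% of its speed; a pose out of reach is approached as far as the arm can. A call with a gripper value outside its range is refused whole. The fingers move at their own pace and stop on an object; "newtons" is the grip in N (left out, the last holds). Time passes only in rows, so rows that repeat a pose let the fingers close. It gives the time, the measured TCP pose, the force, the opening and the grip force at its end, in the units of the state.
- ctrl.get_obs(): the state, without advancing time (a new reading comes with each control period).
- ctrl.get_image(name): name is "side" or "top"; returns a dict with "img" (384x512x3 uint8, red, green, blue), "fx", "fy", "cx", "cy" (pixels), "rvec" (rotation vector, rad) and "tvec" (3), from world to camera coordinates, as OpenCV has them. Camera axes: x right, y down, z forward; pixel columns grow to the right and rows downward; lengths in m; the calibration is good to about 2 mm. A picture is of the moment at which its call begins. There is no depth.
- ctrl.finish_job(): hands the job in; it is judged then, once.
The state is a dict: "t": time; "q": joint angles; "dq": joint speeds; "effort": joint torques, N m; "tool_pos": TCP position; "tool_rot": TCP orientation; "contact_force": force on the tool from outside, world axes, zero at the start; "wrist_torque": the same for the moment, N m; "opening": finger opening in m; "grip_force": force on a finger pad.
Only numpy, scipy, OpenCV 4.12 (cv2) and the standard library are available. Lean on these libraries where they do the work, as an engineer would, in place of code of your own. Each camera call takes 0.05 s, during which the arm holds its last target. There are 200 camera calls.

## Working session

There is one attempt and no reset: what is moved stays moved. The work goes in short steps, Python scripts to look and compute and a tool call to move; the robot and the scene stay as the last step left them, time stands still between calls to the robot, and variables do not carry over. Pictures are saved under pics/ and viewed, at most 10 in all, crops included, and the job is handed in when it is done.

Besides the shell and the picture viewer there is one more tool, called after "Call:" as name(argument=value, ...), one argument or row to a line, values as JSON. servo_tool: Moves the arm, as the interface text tells. Its arguments: {"type":"object","properties":{"increments":{"type":"array"},"newtons":{"type":"number"}},"required":["increments"]}

```bash
mkdir -p pics; python3 - <<'E'
from station import ctrl
import cv2,pickle
for n in("side","top"):
    d=ctrl.get_image(n); pickle.dump(d,open(f"pics/{n}0.pkl","wb"))
    cv2.imwrite(f"pics/{n}0.png",cv2.resize(d["img"][:,:,::-1],(800,600),interpolation=cv2.INTER_CUBIC))
    print(n,d["fx"],d["cx"],d["cy"],d["rvec"],d["tvec"])
print(ctrl.get_obs())
E
```

```text
side 488.5526364371012 255.23083914392348 194.99534334385584 [ 2.37529595 -0.67701503  0.2271086 ] [-0.51112519  0.19103233  1.31971051]
top 374.0358657776978 250.35058045938433 186.88746707804665 [ 2.13851005 -2.1228776   0.21488497] [-0.12409766  0.54649836  0.97699312]
{'t': 0.1, 'q': array([ 1.01999037e+00,  5.32880524e-02,  1.61414519e+00, -1.18597045e-06,
        1.47600582e+00, -1.18990219e-01]), 'dq': array([ 0.00168978, -0.0028557 , -0.00088008,  0.00167056,  0.00213055,
       -0.00137651]), 'effort': array([ 8.21790927e-04, -3.94903457e+01, -3.71363318e+01,  3.13789349e-05,
        3.91094713e-03,  3.11118708e-05]), 'tool_pos': array([0.26129284, 0.56718142, 0.24919453]), 'tool_rot': array([-6.72906717e-01, -3.06805928e+00,  2.73928984e-03]), 'contact_force': array([-0.23658821,  0.29474306, -0.264764  ]), 'wrist_torque': array([-0.0187698 ,  0.040998  , -0.01484832]), 'grip_force': 0.0, 'opening': 0.08545493657393094}
```

View pics/side0.png

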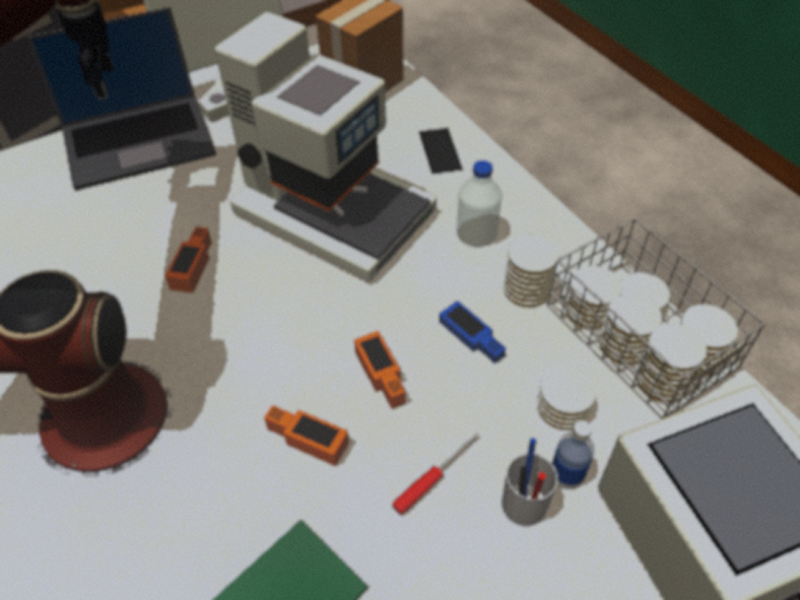

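View pics/top0.png

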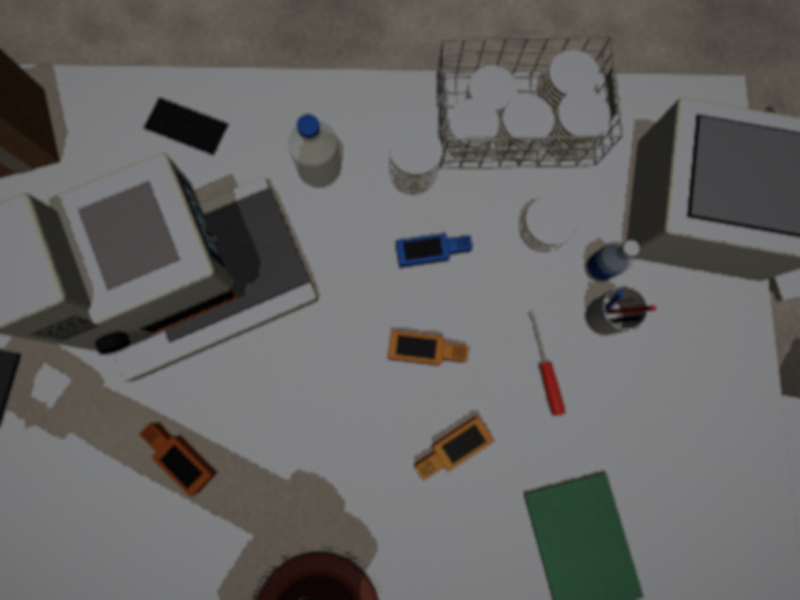

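The side view shows three orange spacers: (380,368), (307,435) and (188,260). The blue one is at (470,330) and the imager at (320,150). In the top view the base is at (318,590), and the orange spacer at (428,347) is the farthest from it, so that is the target. I'll enlarge the imager next to get exact corners.

```bash
python3 - <<'E'
import cv2,pickle,numpy as np
s=pickle.load(open("pics/side0.pkl","rb"))["img"];t=pickle.load(open("pics/top0.pkl","rb"))["img"]
a=s[85:185,140:290];b=t[95:245,60:210]
A=cv2.resize(a,None,fx=4,fy=4,interpolation=cv2.INTER_CUBIC)[:,:, ::-1];
cv2.imwrite("pics/c1.png",np.clip(A*1.2,0,255))
B=cv2.resize(b,None,fx=4,fy=4,interpolation=cv2.INTER_CUBIC)[:,:, ::-1];cv2.imwrite("pics/c2.png",np.clip(B*1.7,0,255))
E
```

```text
[ WARN:0@0.019] global loadsave.cpp:1063 imwrite_ Unsupported depth image for selected encoder is fallbacked to CV_8U.
```

View pics/c1.png

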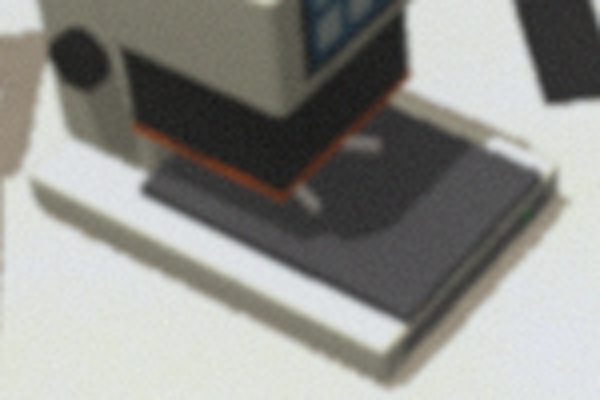

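View pics/c2.png

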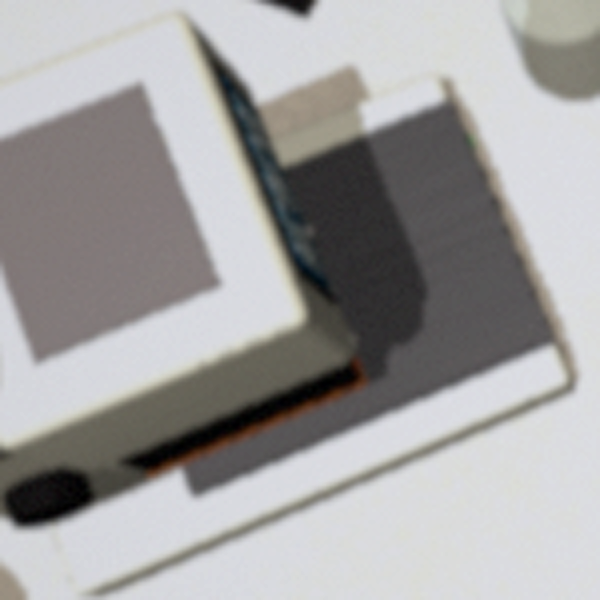

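The side crop shows stage corners at (408,320), (545,177) and (147,190), and lower head corners at (285,200) and (408,75). The top crop shows stage corners at (550,343), (450,103) and (193,493), and a head corner at (362,380).

```bash
cat >h.py <<'E'
import cv2,pickle,numpy as np
from scipy.optimize import least_squares,minimize
from scipy.spatial.transform import Rotation as R
def proj(d,P):
    K=np.array([[d["fx"],0,d["cx"]],[0,d["fy"],d["cy"]],[0,0,1]])
    return cv2.projectPoints(np.float64(P).reshape(-1,1,3),np.float64(d["rvec"]),np.float64(d["tvec"]),K,None)[0][:,0]
def place(p,P):  # p = x,y,yaw,(z)
    c,s=np.cos(p[2]),np.sin(p[2]); P=np.float64(P)
    return np.c_[c*P[:,0]-s*P[:,1]+p[0],s*P[:,0]+c*P[:,1]+p[1],P[:,2]+(p[3] if len(p)>3 else 0)]
def box(x0,x1,w,h): return np.array([[x,y,z] for x in(x0,x1) for y in(-w/2,w/2) for z in(0,h)])
BODY,TAB=box(-.026,.07,.05,.044),box(-.07,-.026,.028,.044)
def omask(d,near,r=45):
    h=cv2.cvtColor(d["img"],cv2.COLOR_RGB2HSV); m=cv2.inRange(h,(3,110,60),(22,255,255))
    z=np.zeros_like(m); cv2.circle(z,near,r,255,-1); m&=z
    m=cv2.morphologyEx(m,cv2.MORPH_CLOSE,np.ones((3,3),np.uint8))
    c=max(cv2.findContours(m,cv2.RETR_EXTERNAL,cv2.CHAIN_APPROX_NONE)[0],key=cv2.contourArea)
    o=np.zeros_like(m); cv2.drawContours(o,[c],-1,255,-1); return o
def sil(d,p):
    S=4;o=np.zeros((384*S,512*S),np.uint8)
    for B in(BODY,TAB):
        q=((proj(d,place(p,B))+.5)*S).astype(np.float32)
        cv2.fillConvexPoly(o,cv2.convexHull(q).astype(np.int32),255)
    return cv2.resize(o,(512,384),interpolation=cv2.INTER_AREA)
def fit_spacer(ds,nears,p0,z=0):
    M=[cv2.GaussianBlur(omask(d,n),(0,0),1.).astype(float)/255 for d,n in zip(ds,nears)]
    f=lambda p:sum(((cv2.GaussianBlur(sil(d,[*p,z]),(0,0),1.)/255.-m)**2).sum()/m.sum() for d,m in zip(ds,M))
    s=np.array([[0,0,0],[.02,0,0],[0,.02,0],[0,0,.2]])
    for k in(1,.2): r=minimize(f,p0,method="Nelder-Mead",options=dict(initial_simplex=np.array(p0)+s*k,xatol=1e-4,fatol=1e-5)); p0=r.x
    return r.x,r.fun
E
python3 - <<'E'
from h import *
s,t=[pickle.load(open(f"pics/{n}0.pkl","rb")) for n in("side","top")]
PS=np.array([[-120,95,60],[-120,-95,60],[142,95,60],[0,85,107],[0,-85,107]])/1e3
us=(np.array([[408,320],[545,177],[147,190],[285,200],[408,75]])+.5)/4-.5+[140,85]
PT=PS[[0,1,2,3]]; ut=(np.array([[550,343],[450,103],[193,493],[362,380]])+.5)/4-.5+[60,95]
f=lambda p:np.r_[proj(s,place(p,PS))-us,proj(t,place(p,PT))-ut].ravel()
r=least_squares(f,[.7,.3,2.],loss="soft_l1");print("imager",r.x,np.degrees(r.x[2]));print(np.round(r.fun.reshape(-1,2),1))
np.save("im.npy",r.x)
# ground ray for start guess
q=least_squares(lambda p:(proj(t,[[p[0],p[1],.02]])[0]-[268,222]),[.5,0]).x
best=min((fit_spacer([s,t],[(243,236),(274,222)],[*q,a]) for a in(r.x[2]-.4,r.x[2])),key=lambda z:z[1])
print("spacer",best,np.degrees(best[0][2])); np.save("sp.npy",best[0])
c,sn=np.cos(r.x[2]),np.sin(r.x[2]);d=best[0][:2]-r.x[:2]
print("spacer in imager mm",(c*d[0]+sn*d[1])*1e3,(-sn*d[0]+c*d[1])*1e3)
E
```

```text
imager [0.60285587 0.17099207 1.99183929] 114.12398497109659
[[-0.4 -1. ]
 [-0.5 -1.4]
 [-2.  -1.8]
 [-0.6  0.3]
 [ 1.   0.9]
 [ 1.1 -0.9]
 [ 0.4 -1.4]
 [-0.6  0.1]
 [ 1.4  0.9]]
spacer (array([ 0.45114281, -0.18533592,  1.44335297]), np.float64(0.08420774859533026)) 82.6980335605258
spacer in imager mm -263.2004019058899 284.0986437203983
```

Fits are good to about 3 mm. The tool can't tilt through this interface, so I'll do it this way:
- Grip the tab with the hand upright.
- Set the spacer on the stage with its nose between the flared rails.
- Let go, turn the hand 90° and push the tab end with the outer back of the open front finger. That keeps the hand clear of the hood.

I'll start by swinging around the imager on the base side.

```bash
cat >>h.py <<'E'
def to(xyz,yaw_y):
    """shift in cm along the tool axes and turn in deg to put the TCP at xyz with tool y at world angle yaw_y (deg, mod 360)"""
    from station import ctrl
    o=ctrl.get_obs(); T=R.from_rotvec(o["tool_rot"]).as_matrix()
    d=T.T@(np.array(xyz)-o["tool_pos"])*100; cur=np.degrees(np.arctan2(T[1,1],T[0,1]))
    print("shift",d.round(2),"turn",round(((cur-yaw_y+180)%360-180),1),"q",o["q"].round(2),"tcp",o["tool_pos"].round(4),"F",o["contact_force"].round(1),"z",T[:,2].round(3),"open",round(o["opening"],4),"t",o["t"])
E
python3 -c "
from h import *
to([.27,.31,.27],30)"
```

```text
shift [-11.55 -23.    -2.04] turn 35.3 q [ 1.02  0.05  1.61 -0.    1.48 -0.12] tcp [0.2613 0.5672 0.2492] F [-0.2  0.3 -0.3] z [-0.001 -0.002 -1.   ] open 0.0855 t 0.1
```

Call:
servo_tool(
  increments=[
    [[8.54,-2.3,-4.6,-0.4,8],[8.54,-4.6,-9.2,-0.8,16],[8.54,-6.9,-13.8,-1.2,24],[8.54,-9.2,-18.4,-1.6,32],[8.54,-11.5,-23,-2,40]],
  ],
)

```text
t: 0.6
tool_pos: [0.2689, 0.3166, 0.2691]
tool_rot: [1.688, 2.649, -0.002]
contact_force: [1.9, -0.8, 0.1]
opening: 0.0852
grip_force: 0.0
```

```bash
python3 -c "
from h import *
to([.38,-.05,.25],-7.3)"
```

```text
shift [-37.92  -5.42   1.94] turn 32.3 q [ 0.69 -0.5   2.05 -0.    1.59  0.25] tcp [0.2689 0.3166 0.2691] F [ 1.9 -0.8  0.1] z [-0.    -0.001 -1.   ] open 0.0852 t 0.6
```

Call:
servo_tool(
  increments=[
    [[8.54,-4.7,-0.7,0.2,7],[8.54,-9.4,-1.4,0.4,14],[8.54,-14.1,-2.1,0.6,21],[8.54,-18.8,-2.8,0.8,28],[8.54,-23.5,-3.4,1.0,32]],
  ],
)

```text
t: 1.1
tool_pos: [0.3389, 0.0897, 0.2594]
tool_rot: [2.351, 2.083, 0.001]
contact_force: [0.7, 0.5, 0.2]
opening: 0.0853
grip_force: 0.0
```

```bash
python3 -c "
from h import *
s=np.load('sp.npy'); g=place(s,[[-.053,0,.12]])[0]; print(g)
to(g,np.degrees(s[2])-90)"
```

```text
[ 0.44440659 -0.23790609  0.12      ]
shift [-31.25  14.42  13.95] turn 0.4 q [ 0.05 -0.7   2.18  0.    1.65  0.17] tcp [0.3389 0.0897 0.2594] F [0.7 0.5 0.2] z [ 0.001  0.    -1.   ] open 0.0853 t 1.1
```

Call:
servo_tool(
  increments=[
    [[8.54,-4.4,2.0,0,0],[8.54,-8.8,4,0,0],[8.54,-13.2,6,1,0],[8.54,-17.6,8,2,0.4],[8.54,-22,10,4,0.4]],
  ],
)

```text
t: 1.6
tool_pos: [0.4126, -0.1394, 0.2213]
tool_rot: [2.355, 2.075, 0.002]
contact_force: [0.6, 0.1, 0.4]
opening: 0.0851
grip_force: 0.0
```

Call:
servo_tool(
  increments=[
    [[8.54,-3.1,1.5,3.3,0],[8.54,-6.2,3,6.6,0],[8.54,-9.2,4.4,10,0],[8.54,-9.2,4.4,10,0]],
  ],
)

```text
t: 2.0
tool_pos: [0.441, -0.234, 0.1133]
tool_rot: [-2.35, -2.067, 0.005]
contact_force: [-1.0, 1.5, -0.1]
opening: 0.0854
grip_force: 0.0
```

```bash
python3 - <<'E'
from h import *
from station import ctrl
s=np.load('sp.npy'); g=place(s,[[-.053,0,.032]])[0]
to(g,np.degrees(s[2])-90)
d=ctrl.get_image("side"); pickle.dump(d,open("pics/side1.pkl","wb"))
cv2.imwrite("pics/s1.png",cv2.resize(d["img"][150:300,140:340,::-1],None,fx=4,fy=4,interpolation=cv2.INTER_CUBIC))
E
```

```text
shift [-0.39  0.48  8.13] turn -0.0 q [-0.64 -0.12  2.02 -0.    1.25 -0.51] tcp [ 0.441  -0.234   0.1133] F [-1.   1.5 -0.1] z [-0.011  0.007 -1.   ] open 0.0854 t 2.0
```

View pics/s1.png

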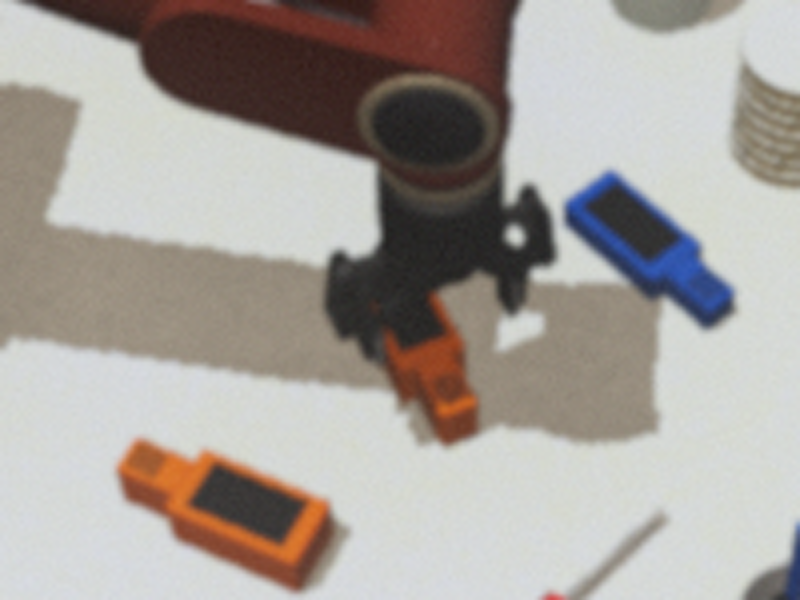

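The side crop shows the open hand straddling the target spacer: tab at (450,400), fingers at (350,300) and (520,270). Descending.

Call:
servo_tool(
  increments=[
    [[8.54,-0.3,0.4,2.5,0],[8.54,-0.4,0.5,5,0],[8.54,-0.4,0.5,7.0,0],[8.54,-0.4,0.5,8.0,0],[8.54,-0.4,0.5,8.0,0]],
  ],
)

```text
t: 2.55
tool_pos: [0.4482, -0.2371, 0.0404]
tool_rot: [-2.354, -2.079, 0.0]
contact_force: [-0.5, 0.9, 0.8]
opening: 0.0853
grip_force: 0.0
```

```bash
python3 -c "
from h import *
s=np.load('sp.npy'); g=place(s,[[-.053,0,.032]])[0]
to(g,np.degrees(s[2])-90)"
```

```text
shift [-0.12 -0.36  0.84] turn 0.2 q [-0.63  0.01  2.04  0.    1.1  -0.51] tcp [ 0.4482 -0.2371  0.0404] F [-0.5  0.9  0.8] z [-0.001  0.001 -1.   ] open 0.0853 t 2.55
```

Call:
servo_tool(
  increments=[
    [[8.54,-0.1,-0.4,0.8,0],[2,-0.1,-0.4,0.8,0],[2,-0.1,-0.4,0.8,0],[2,-0.1,-0.4,0.8,0],[2,-0.1,-0.4,0.8,0]],
  ],
  newtons=50,
)

```text
t: 3.05
tool_pos: [0.4447, -0.2389, 0.0331]
tool_rot: [2.355, 2.078, -0.0]
contact_force: [-1.6, 0.7, 4.5]
opening: 0.0283
grip_force: 4.0
```

Call:
servo_tool(
  increments=[
    [[2,0,0,0,0],[2,0,0,0,0],[2,0,0,-1,0],[2,0,0,-3,0],[2,0,0,-5,0]],
  ],
)

```text
t: 3.55
tool_pos: [0.4436, -0.2379, 0.0823]
tool_rot: [-2.354, -2.077, 0.001]
contact_force: [-0.3, -0.8, -1.9]
opening: 0.0275
grip_force: 49.5
```

```bash
python3 - <<'E'
from h import *
im=np.load('im.npy'); g=place(im,[[-.24,0,.14]])[0]; print(g)
to(g,np.degrees(im[2])-90)
E
```

```text
[ 0.70094689 -0.04804709  0.14      ]
shift [22.04 23.17 -5.79] turn -31.3 q [-0.64 -0.07  2.03  0.    1.18 -0.52] tcp [ 0.4436 -0.2379  0.0823] F [-0.3 -0.8 -1.9] z [-0.002  0.002 -1.   ] open 0.0275 t 3.55
```

Gripped at 27.5 mm opening and lifted. Next I'll check how close the bottle and dish stack are to the path.

```bash
python3 - <<'E'
from h import *
s,t=[pickle.load(open(f"pics/{n}0.pkl","rb")) for n in("side","top")]
im=np.load('im.npy')
def loc(us,zs,ut,zt):
    f=lambda p:np.r_[proj(s,[[p[0],p[1],zs]])[0]-np.array(us)*.64,proj(t,[[p[0],p[1],zt]])[0]-np.array(ut)*.64]
    r=least_squares(f,[.7,-.1]);c,sn=np.cos(im[2]),np.sin(im[2]);d=r.x-im[:2]
    return r.x.round(3),"im",(np.array([c*d[0]+sn*d[1],-sn*d[0]+c*d[1]])*1e3).round(),r.fun.round(1)
print("bottle",*loc((483,168),.18,(307,126),.18))
print("dish",*loc((532,252),.109,(416,154),.109))
print("blue",*loc((472,331),.025,(433,249),.025))
E
```

```text
bottle [0.797 0.017] im [-220. -114.] [-1.  -1.   1.  -0.4]
dish [ 0.785 -0.162] im [-378.  -30.] [-1.2  0.7  0.3 -1.3]
blue [ 0.633 -0.199] im [-351.  123.] [-0.5 -1.   0.9  0. ]
```

```bash
python3 - <<'E'
from h import *
im=np.load('im.npy'); g=place(im,[[-.205,0,.14]])[0]; print(g)
to(g,np.degrees(im[2])-90)
E
```

```text
[ 0.68664195 -0.01610388  0.14      ]
shift [25.03 21.35 -5.78] turn -31.3 q [-0.64 -0.07  2.03  0.    1.18 -0.52] tcp [ 0.4436 -0.2379  0.0823] F [-0.3 -0.8 -1.9] z [-0.002  0.002 -1.   ] open 0.0275 t 3.55
```

Call:
servo_tool(
  increments=[
    [[2,2.5,2.1,-3,-4],[2,6,5,-5.5,-9],[2,9.5,8,-5.8,-14],[2,13,11,-5.8,-20],[2,16.5,14,-5.8,-26]],
  ],
)

```text
t: 4.05
tool_pos: [0.6048, -0.0907, 0.1409]
tool_rot: [1.822, 2.559, -0.0]
contact_force: [0.8, -0.7, -2.4]
opening: 0.0272
grip_force: 49.9
```

```bash
python3 - <<'E'
from h import *
im=np.load('im.npy'); g=place(im,[[-.205,0,.14]])[0]; print(g)
to(g,np.degrees(im[2])-90)
E
```

```text
[ 0.68664195 -0.01610388  0.14      ]
shift [ 4.37 10.17  0.09] turn -5.0 q [-0.27  0.11  1.74 -0.    1.29 -0.6 ] tcp [ 0.6048 -0.0907  0.1409] F [ 0.8 -0.7 -2.4] z [ 0. -0. -1.] open 0.0272 t 4.05
```

Call:
servo_tool(
  increments=[
    [[2,1.3,3.2,0,-2],[2,2.7,6.2,0,-4],[2,4.0,9.2,0,-5],[2,4.1,9.7,0,-5],[2,4.1,9.7,0,-5]],
  ],
)

```text
t: 4.55
tool_pos: [0.6823, -0.0214, 0.1399]
tool_rot: [-1.712, -2.633, 0.002]
contact_force: [-0.3, 0.2, -3.5]
opening: 0.0272
grip_force: 50.8
```

```bash
python3 - <<'E'
from h import *
from station import ctrl
im=np.load('im.npy'); g=place(im,[[-.205,0,.14]])[0]; print(g)
to(g,np.degrees(im[2])-90)
ds=[ctrl.get_image(n) for n in("side","top")]
pickle.dump(ds,open("pics/2.pkl","wb"))
a=ds[0]["img"][60:210,140:340];b=ds[1]["img"][70:220,60:260]
v=np.vstack([cv2.resize(i,(600,300) if 0 else (400,300),interpolation=cv2.INTER_CUBIC) for i in(a,b)])
cv2.imwrite("pics/c3.png",np.hstack([cv2.resize(i,(400,600),interpolation=cv2.INTER_CUBIC) for i in(a[:,25:125],b[:,75:175])])[:,:,::-1])
E
```

```text
[ 0.68664195 -0.01610388  0.14      ]
shift [ 0.31  0.61 -0.01] turn -0.2 q [-0.14  0.27  1.56 -0.    1.31 -0.56] tcp [ 0.6823 -0.0214  0.1399] F [-0.3  0.2 -3.5] z [-0.002 -0.    -1.   ] open 0.0272 t 4.55
```

View pics/c3.png

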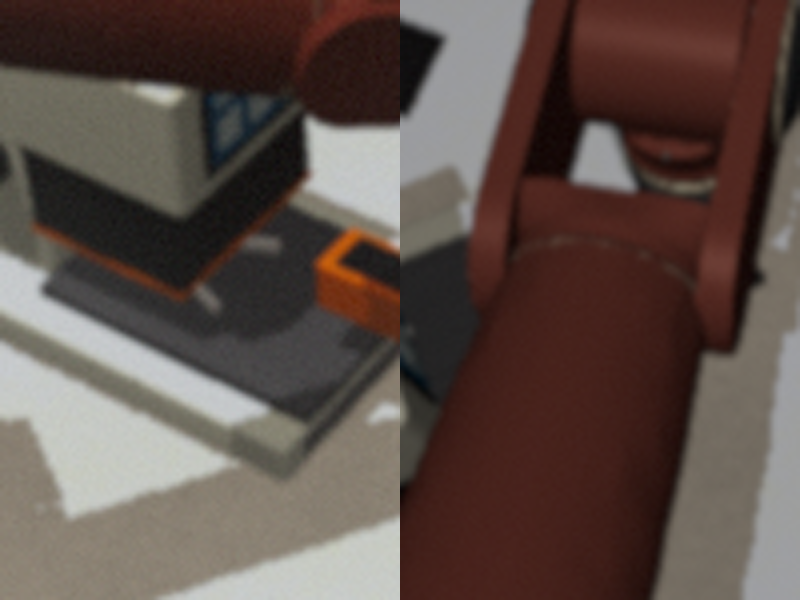

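The side view shows the held spacer's orange nose at (350,270), level above the stage, with the rail mouth marks at (205,297) and (265,243). The forearm is at the upper left. In the top view the arm hides the hand. I'll fit the nose from the side view and estimate the wrist height against the hood.

```bash
python3 - <<'E'
from h import *
d=pickle.load(open("pics/side1.pkl","rb"))
tcp=np.array([.441,-.234,.1133]);q1=-.64
for sg in(-1,1):
  for off in (.05,.07):
    for h in(.15,.18,.21,.24,.27):
        p=tcp+[sg*-np.sin(q1)*off,sg*np.cos(q1)*off,h]; print(sg,off,h,((proj(d,[p])[0]-[140,150]+.5)*4).round())
ds=pickle.load(open("pics/2.pkl","rb"));im=np.load("im.npy")
# overlay: predicted spacer in the hand and imager rails
a=ds[0]["img"].copy();b=cv2.resize(a[80:200,150:310],None,fx=5,fy=5,interpolation=cv2.INTER_CUBIC)[:,:,::-1].copy()
def dr(P,col):
    q=((proj(ds[0],P)-[150,80]+.5)*5).astype(np.int32); cv2.polylines(b,[q],False,col,1,cv2.LINE_AA)
yaw=np.arctan2(*[0,0]) if 0 else None
from station import ctrl
o=ctrl.get_obs();T=R.from_rotvec(o["tool_rot"]).as_matrix();ya=np.arctan2(T[1,1],T[0,1])+np.pi/2
c=o["tool_pos"];p=[c[0]+.053*np.cos(ya),c[1]+.053*np.sin(ya),ya,c[2]-.032]
dr(place(p,[[.07,.025,0],[.07,.025,.044],[.07,-.025,.044],[.07,-.025,0],[.07,.025,0],[-.026,.025,0],[-.026,.025,.044],[.07,.025,.044]]),(0,255,0))
for sg in(-1,1):dr(place(im,[[.004,sg*.04,.06],[.03,sg*.028,.06],[.104,sg*.028,.06]]),(255,255,0))
for sg in(-1,1):dr(place(im,[[.004,sg*.04,.068],[.03,sg*.028,.068]]),(255,0,255))
dr(place(im,[[.142,.095,.06],[-.12,.095,.06],[-.12,-.095,.06]]),(0,255,0))
dr(place(im,[[.142,.085,.107],[0,.085,.107],[0,-.085,.107]]),(0,255,0))
cv2.imwrite("pics/c4.png",b); print(np.degrees(ya))
E
```

```text
-1 0.05 0.15 [427. 244.]
-1 0.05 0.18 [426. 211.]
-1 0.05 0.21 [424. 177.]
-1 0.05 0.24 [423. 140.]
-1 0.05 0.27 [421. 103.]
-1 0.07 0.15 [424. 273.]
-1 0.07 0.18 [422. 240.]
-1 0.07 0.21 [421. 205.]
-1 0.07 0.24 [419. 170.]
-1 0.07 0.27 [417. 132.]
1 0.05 0.15 [444. 111.]
1 0.05 0.18 [443.  77.]
1 0.05 0.21 [442.  42.]
1 0.05 0.24 [441.   5.]
1 0.05 0.27 [440. -34.]
1 0.07 0.15 [447.  86.]
1 0.07 0.18 [446.  52.]
1 0.07 0.21 [445.  17.]
1 0.07 0.24 [444. -20.]
1 0.07 0.27 [443. -59.]
113.83310327888034
```

View pics/c4.png

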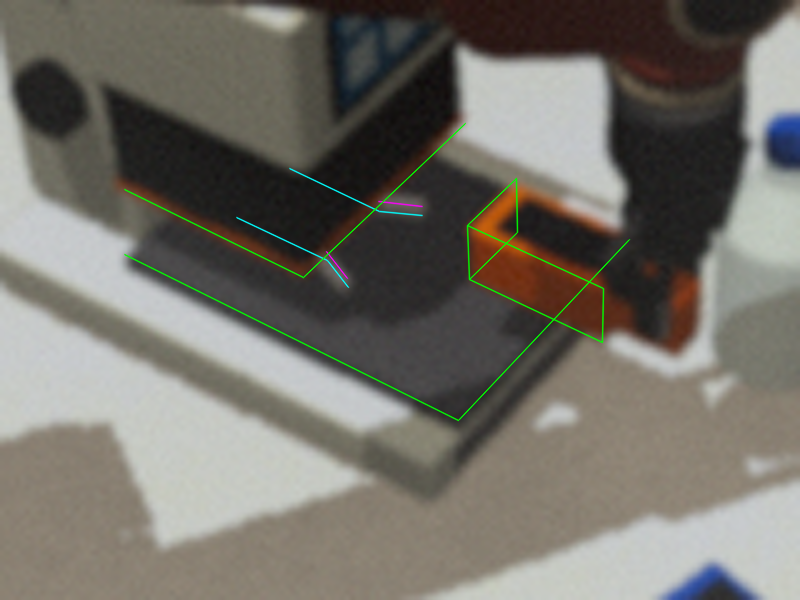

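Overlay check: the predicted spacer and imager edges agree with the picture to 1–2 px, and the flare takes up that error. I'll lower the spacer onto the stage in front of the head, then slide it in.

```bash
python3 - <<'E'
from h import *
im=np.load('im.npy')
to(place(im,[[-.150,0,.10]])[0],np.degrees(im[2])-90)
E
```

```text
shift [5.89 0.71 4.  ] turn -0.3 q [-0.14  0.27  1.56 -0.    1.31 -0.56] tcp [ 0.6815 -0.0226  0.14  ] F [-0.4 -0.1 -2. ] z [-0.002 -0.    -1.   ] open 0.0275 t 4.65
```

Call:
servo_tool(
  increments=[
    [[2,2,0.4,0.5,-0.3],[2,5,0.7,2,-0.3],[2,5.9,0.7,4,-0.3],[2,5.9,0.7,4,-0.3],[2,5.9,0.7,4,-0.3]],
  ],
)

```text
t: 5.15
tool_pos: [0.664, 0.0344, 0.1002]
tool_rot: [-1.707, -2.636, 0.001]
contact_force: [-0.2, -0.2, -1.4]
opening: 0.0276
grip_force: 50.8
```

```bash
python3 - <<'E'
from h import *
im=np.load('im.npy')
to(place(im,[[-.145,0,.093]])[0],np.degrees(im[2])-90)
E
```

```text
shift [ 0.46 -0.    0.72] turn 0.0 q [-0.06  0.27  1.63 -0.    1.24 -0.48] tcp [0.664  0.0344 0.1002] F [-0.2 -0.2 -1.4] z [-0.001 -0.    -1.   ] open 0.0276 t 5.15
```

Call:
servo_tool(
  increments=[
    [[2,0.2,0,0.3,0],[2,0.4,0,0.6,0],[2,0.4,0,0.7,0],[2,0.4,0,0.75,0],[2,0.4,0,0.75,0]],
  ],
)

```text
t: 5.65
tool_pos: [0.6636, 0.0381, 0.0934]
tool_rot: [1.707, 2.637, 0.0]
contact_force: [-0.5, -0.7, -0.7]
opening: 0.0275
grip_force: 51.1
```

```bash
python3 - <<'E'
from h import *
from station import ctrl
im=np.load('im.npy')
to(place(im,[[-.105,0,.093]])[0],np.degrees(im[2])-90)
d=ctrl.get_image("side");o=ctrl.get_obs()
b=cv2.resize(d["img"][60:180,150:310],None,fx=5,fy=5,interpolation=cv2.INTER_CUBIC)[:,:,::-1].copy()
cv2.imwrite("pics/c5.png",b)
E
```

```text
shift [ 4.11 -0.11  0.04] turn 0.0 q [-0.05  0.28  1.63 -0.    1.23 -0.48] tcp [0.6636 0.0381 0.0934] F [-0.5 -0.7 -0.7] z [ 0. -0. -1.] open 0.0275 t 5.65
```

View pics/c5.png

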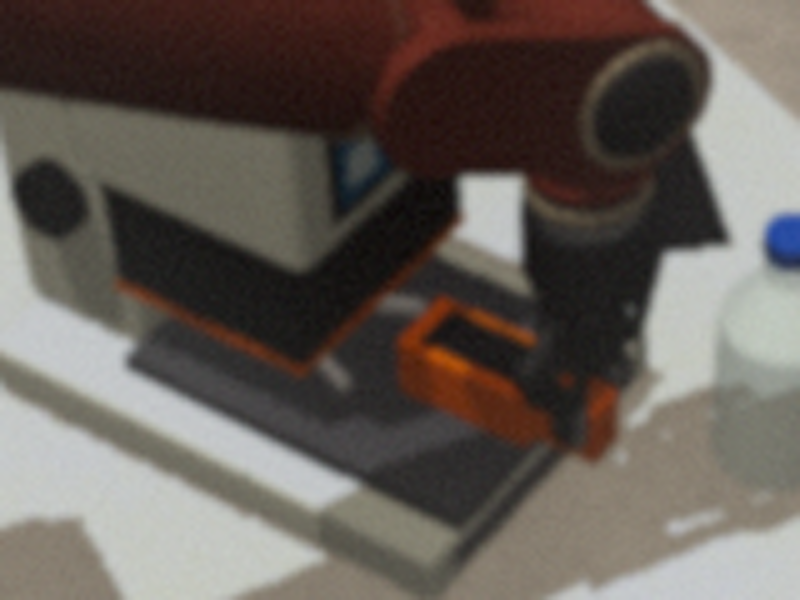

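The spacer sits level on the stage: leading near corner at (402,388), rail flares at (337,375) and (402,300). It is centred to within about 1 mm. Sliding it into the flare.

Call:
servo_tool(
  increments=[
    [[2,0.8,0,0.05,0],[2,1.6,-0.1,0.05,0],[2,2.4,-0.1,0.05,0],[2,3.2,-0.1,0.05,0],[2,4.0,-0.1,0.05,0]],
  ],
)

```text
t: 6.2
tool_pos: [0.6462, 0.075, 0.0934]
tool_rot: [1.706, 2.636, 0.0]
contact_force: [2.3, -4.1, 3.4]
opening: 0.0269
grip_force: 51.6
```

```bash
python3 - <<'E'
from h import *
im=np.load('im.npy')
to(place(im,[[-.105,0,.093]])[0],np.degrees(im[2])-90)
E
```

```text
shift [ 0.03 -0.04  0.04] turn 0.1 q [ 0.    0.25  1.67 -0.    1.22 -0.42] tcp [0.6462 0.075  0.0934] F [ 2.3 -4.1  3.4] z [ 0.001 -0.001 -1.   ] open 0.0269 t 6.2
```

Call:
servo_tool(
  increments=[
    [[8.54,0,0,-0.05,0],[8.54,0,0,-0.1,0],[8.54,0,0,-0.1,0],[8.54,0,0,-0.1,0],[8.54,0,0,-0.1,0]],
  ],
)

```text
t: 6.7
tool_pos: [0.646, 0.0743, 0.0933]
tool_rot: [-1.708, -2.636, 0.0]
contact_force: [0.3, 0.8, 1.1]
opening: 0.0854
grip_force: 0.0
```

Call:
servo_tool(
  increments=[
    [[8.54,-1,0,0,0],[8.54,-3,0,0,0],[8.54,-5.5,0,0,0],[8.54,-7.5,0,0,0],[8.54,-9.0,0,0,0]],
  ],
)

```text
t: 7.2
tool_pos: [0.6838, -0.0103, 0.0937]
tool_rot: [1.709, 2.635, -0.0]
contact_force: [0.8, -0.6, -0.2]
opening: 0.0855
grip_force: 0.0
```

Call:
servo_tool(
  increments=[
    [[8.54,0,0,0,8.5],[8.54,0,0,0,17],[8.54,0,0,0,25.5],[8.54,0,0,0,34],[8.54,0,0,0,42.5]],
  ],
)

```text
t: 7.7
tool_pos: [0.6831, -0.0085, 0.0935]
tool_rot: [-2.553, -1.83, 0.0]
contact_force: [0.0, -0.7, 1.1]
opening: 0.0853
grip_force: 0.0
```

Call:
servo_tool(
  increments=[
    [[8.54,0,0,0,8.5],[8.54,0,0,0,17],[8.54,0,0,0,25.5],[8.54,0,0,0,34],[8.54,0,0,0,42.5]],
  ],
)

```text
t: 8.2
tool_pos: [0.6831, -0.0085, 0.0935]
tool_rot: [-3.043, -0.781, 0.0]
contact_force: [-0.3, 0.0, -1.1]
opening: 0.0849
grip_force: 0.0
```

```bash
python3 - <<'E'
from h import *
from station import ctrl
im=np.load('im.npy')
to(place(im,[[-.185,0,.092]])[0],np.degrees(im[2])-180)
d=ctrl.get_image("side")
b=cv2.resize(d["img"][60:180,150:310],None,fx=5,fy=5,interpolation=cv2.INTER_CUBIC)[:,:,::-1].copy()
cv2.imwrite("pics/c6.png",b)
E
```

```text
shift [ 0.1  -1.16  0.15] turn 4.7 q [-0.12  0.32  1.58  0.    1.24  0.95] tcp [ 0.6831 -0.0085  0.0935] F [-0.3  0.  -1.1] z [-0.  0. -1.] open 0.0849 t 8.2
```

View pics/c6.png

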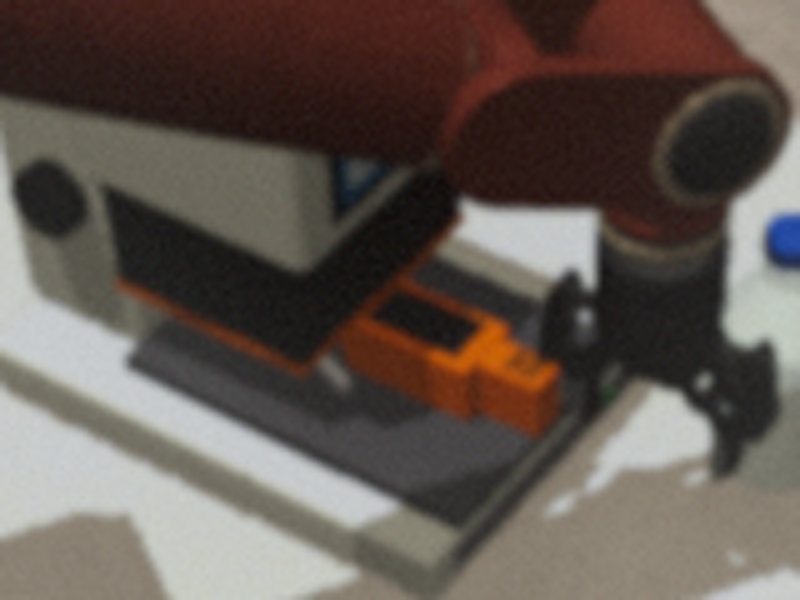

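The spacer is fully on the stage with its nose under the head: tab end at (545,400), and the front finger standing behind it at (570,320). I'll finish the turn and push along tool −y.

Call:
servo_tool(
  increments=[
    [[8.54,0.1,-0.5,0.1,4.7],[8.54,0.1,-1,0.1,4.7],[8.54,0.1,-1.5,0.1,4.7],[8.54,0.1,-2,0.1,4.7],[8.54,0.1,-2,0.1,4.7]],
  ],
)

```text
t: 8.75
tool_pos: [0.6737, 0.0108, 0.0926]
tool_rot: [-3.07, -0.668, 0.0]
contact_force: [-0.4, 0.5, -0.2]
opening: 0.0851
grip_force: 0.0
```

```bash
python3 - <<'E'
from h import *
im=np.load('im.npy')
to(place(im,[[-.090,0,.092]])[0],np.degrees(im[2])-180)
E
```

```text
shift [ 0.15 -8.52  0.06] turn 0.4 q [-0.09  0.3   1.61 -0.    1.23  1.05] tcp [0.6737 0.0108 0.0926] F [-0.4  0.5 -0.2] z [-0. -0. -1.] open 0.0851 t 8.75
```

Call:
servo_tool(
  increments=[
    [[8.54,0.1,-0.8,0,0.4],[8.54,0.1,-1.6,0,0.4],[8.54,0.1,-2.4,0,0.4],[8.54,0.1,-3.2,0,0.4],[8.54,0.1,-4.0,0,0.4]],
  ],
)

```text
t: 9.25
tool_pos: [0.658, 0.0478, 0.0926]
tool_rot: [3.072, 0.655, 0.0]
contact_force: [1.0, -1.8, -0.6]
opening: 0.0856
grip_force: 0.8
```

Call:
servo_tool(
  increments=[
    [[8.54,0,-0.6,0,0],[8.54,0,-1.2,0,0],[8.54,0,-1.8,0,0],[8.54,0,-2.4,0,0],[8.54,0,-3.0,0,0]],
  ],
)

```text
t: 9.75
tool_pos: [0.646, 0.0748, 0.0926]
tool_rot: [3.073, 0.655, 0.0]
contact_force: [0.5, -2.0, 0.3]
opening: 0.0855
grip_force: 0.9
```

```bash
python3 - <<'E'
from h import *
from station import ctrl
im=np.load('im.npy')
to(place(im,[[-.090,0,.092]])[0],np.degrees(im[2])-180)
d=ctrl.get_image("side")
b=cv2.resize(d["img"][60:180,150:310],None,fx=5,fy=5,interpolation=cv2.INTER_CUBIC)[:,:,::-1].copy()
cv2.imwrite("pics/c7.png",b)
E
```

```text
shift [-0.01 -1.54  0.06] turn -0.1 q [ 0.    0.25  1.67 -0.    1.22  1.15] tcp [0.646  0.0748 0.0926] F [ 0.5 -2.   0.3] z [ 0. -0. -1.] open 0.0855 t 9.75
```

View pics/c7.png

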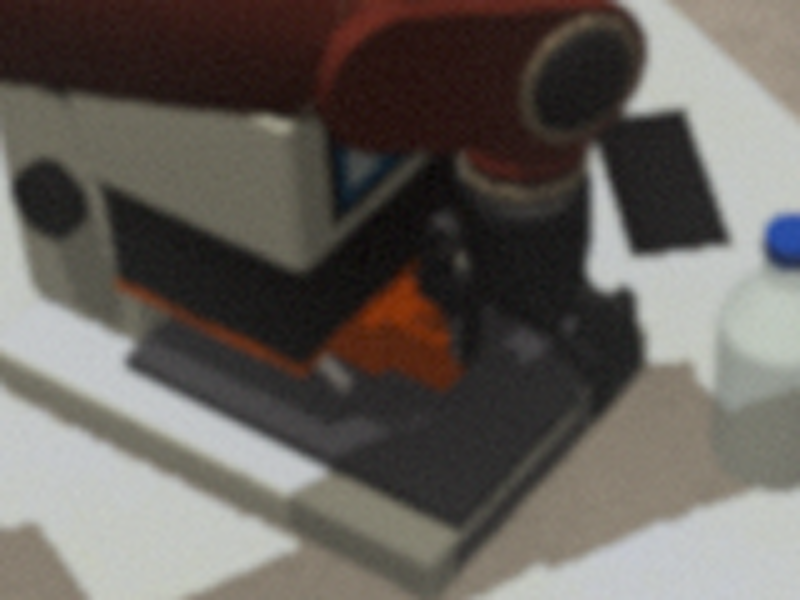

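The finger is pushing at about 2 N, the spacer is straight and deep in the gap, and the hand is clear of the head. I've used all my picture views, so force will tell me when it reaches the stop.

Call:
servo_tool(
  increments=[
    [[8.54,0,-0.3,0,0],[8.54,0,-0.5,0,0],[8.54,0,-0.7,0,0],[8.54,0,-0.9,0,0],[8.54,0,-0.9,0,0]],
  ],
)

```text
t: 10.3
tool_pos: [0.6424, 0.0829, 0.0926]
tool_rot: [-3.072, -0.655, 0.0]
contact_force: [0.4, -0.8, 0.1]
opening: 0.0858
grip_force: 0.4
```

Call:
servo_tool(
  increments=[
    [[8.54,0,-0.1,0,0],[8.54,0,-0.2,0,0],[8.54,0,-0.3,0,0],[8.54,0,-0.3,0,0]],
  ],
)

```text
t: 10.7
tool_pos: [0.6412, 0.0855, 0.0926]
tool_rot: [-3.072, -0.655, 0.0]
contact_force: [0.4, -2.1, -1.2]
opening: 0.0853
grip_force: 0.7
```

Call:
servo_tool(
  increments=[
    [[8.54,0,-0.1,0,0],[8.54,0,-0.2,0,0],[8.54,0,-0.3,0,0],[8.54,0,-0.3,0,0]],
  ],
)

```text
t: 11.1
tool_pos: [0.6399, 0.0884, 0.0926]
tool_rot: [-3.072, -0.655, 0.0]
contact_force: [0.4, -1.8, 0.8]
opening: 0.0854
grip_force: 0.7
```

Call:
servo_tool(
  increments=[
    [[8.54,0,-0.1,0,0],[8.54,0,-0.2,0,0],[8.54,0,-0.3,0,0],[8.54,0,-0.3,0,0]],
  ],
)

```text
t: 11.5
tool_pos: [0.6399, 0.089, 0.0931]
tool_rot: [3.068, 0.654, 0.003]
contact_force: [2.7, -9.0, 0.1]
opening: 0.0853
grip_force: 4.4
```

Call:
servo_tool(
  increments=[
    [[8.54,0,-0.1,0,0],[8.54,0,-0.2,0,0],[8.54,0,-0.2,0,0]],
  ],
)

```text
t: 11.8
tool_pos: [0.6399, 0.0891, 0.0936]
tool_rot: [3.065, 0.653, 0.005]
contact_force: [6.0, -12.4, 0.6]
opening: 0.0858
grip_force: 7.1
```

```bash
python3 - <<'E'
from h import *
im=np.load('im.npy')
to(place(im,[[-.090,0,.092]])[0],np.degrees(im[2])-180)
E
```

```text
shift [-0.03  0.01  0.16] turn -0.1 q [ 0.03  0.24  1.68 -0.01  1.22  1.18] tcp [0.6399 0.0891 0.0936] F [  6.  -12.4   0.6] z [ 0.005 -0.007 -1.   ] open 0.0858 t 11.8
```

It has stopped hard, at about where home should be. I'll back off and check the spacer's position numerically.

Call:
servo_tool(
  increments=[
    [[8.54,0,1,0,0],[8.54,0,3,0,0],[8.54,0,6,0,0],[8.54,0,9,0,0],[8.54,0,11,0,0]],
  ],
)

```text
t: 12.3
tool_pos: [0.6834, -0.0098, 0.0923]
tool_rot: [-3.073, -0.653, 0.0]
contact_force: [0.2, -0.5, 0.3]
opening: 0.0852
grip_force: 0.0
```

Call:
servo_tool(
  increments=[
    [[8.54,0,0,-4,0],[8.54,0,0,-9,0],[8.54,0,0,-14,0],[8.54,0,0,-19,0],[8.54,0,0,-22,0]],
  ],
)

```text
t: 12.8
tool_pos: [0.6839, -0.008, 0.3182]
tool_rot: [3.071, 0.655, 0.009]
contact_force: [1.0, -0.7, 0.4]
opening: 0.0856
grip_force: 0.0
```

```bash
python3 - <<'E'
from h import *
from station import ctrl
ds=[ctrl.get_image(n) for n in("side","top")];im=np.load('im.npy')
s,t=[pickle.load(open(f"pics/{n}0.pkl","rb")) for n in("side","top")]
# tab-end corners predicted at home, and the visible orange at the tab in each view (x extent along imager axis)
d=ds[0]; h=cv2.inRange(cv2.cvtColor(d["img"],cv2.COLOR_RGB2HSV),(3,110,60),(22,255,255))
home=[*place(im,[[.034,0,0]])[0][:2],im[2],.06]
q=proj(d,place(home,[[-.07,.014,0],[-.07,.014,.044],[-.07,-.014,.044]]));print("pred tab corners",q.round(1))
c=q.mean(0).astype(int)
for v in range(c[1]-10,c[1]+16):print(v,''.join('#' if x else '.' for x in h[v,c[0]-25:c[0]+20]))
print("cols from",c[0]-25)
# best depth: score silhouette of the protruding tab vs mask
S=4
res=[]
for x in np.arange(-.03,.05,.001):
  for y in (-.004,-.002,0,.002,.004):
    o=np.zeros((384*S,512*S),np.uint8)
    w=box(x-.07,-.0,.028,.044)+[0,y,.06]
    cv2.fillConvexPoly(o,cv2.convexHull(((proj(d,place(im,w))+.5)*S).astype(np.float32)).astype(np.int32),255)
    if x>.0-0 and x-.026<0 : 
        b=box(x-.026,0.0,.05,.044)+[0,y,.06]; cv2.fillConvexPoly(o,cv2.convexHull(((proj(d,place(im,b))+.5)*S).astype(np.float32)).astype(np.int32),255)
    o=cv2.resize(o,(512,384),interpolation=cv2.INTER_AREA)/255.
    z=np.zeros((384,512));cv2.circle(z,(int(c[0]),int(c[1])),22,1,-1)
    # right/below side only matters: the outer end
    res.append(((np.abs(o-h/255.)*z).sum(),x,y))
print(sorted(res)[:5])
to([.6,0,.3],0)
E
```

```text
pred tab corners [[234.3 137.1]
 [233.7 126.8]
 [238.9 121.6]]
118 ................#######......................
119 ...............##########....................
120 .............###############.................
121 .............################................
122 ............##################...............
123 ...........###################...............
124 ..........####################...............
125 ........######################...............
126 .......#######################...............
127 .......#######################...............
128 ......########################...............
129 .....#########################...............
130 ....##########################...............
131 ...#....######################...............
132 ..#......####...#############................
133 ###...............##########.................
134 ##..................#######..................
135 #.....................####...................
136 ........................#....................
137 .............................................
138 .............................................
139 .............................................
140 .............................................
141 .............................................
142 .............................................
143 .............................................
cols from 210
[(np.float64(114.6392156862745), np.float64(0.03600000000000006), -0.002), (np.float64(116.00392156862745), np.float64(0.03500000000000006), -0.002), (np.float64(116.87450980392157), np.float64(0.03700000000000006), -0.002), (np.float64(118.58039215686273), np.float64(0.03400000000000006), -0.002), (np.float64(119.33725490196079), np.float64(0.03700000000000006), -0.004)]
shift [-7.47 -4.22  1.96] turn -65.9 q [-0.12  0.15  1.39  0.    1.59  1.03] tcp [ 0.6852 -0.0081  0.3206] F [1.  0.2 1.2] z [ 0.012 -0.001 -1.   ] open 0.0855 t 12.9
```

The visible tab end, with its bottom corner at (234,136) and right edge at column 239, matches the home prediction of (234.3,137.1) and 238.9. The best-fit depth is 36 mm against 34 mm for home. The hand is clear, so I'm handing in.

```bash
python3 -c "
from station import ctrl
print(ctrl.finish_job())"
```

```text
the job is handed in; nothing more can be done
None
```

I put the farthest orange spacer fully home against the stop, to within about 2 mm by camera, with its tab sticking out; the gripper is open and clear, no knock on the camera head showed in the forces, and the job is handed in at about 13 s (the other objects were not measured again at the end).

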